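# Put the strays back on their pin boards

### The job

Three pin boards beside the tube former each belong to one kind of tube end (plain, bell-mouthed or square-flanged), but on every board one pin holds a stray of another board's kind. Move the three strays so that each stands on the board of its own kind, upright the way up it is now, slipped over the pin that was wrongly filled and sitting flat on the board; a pin takes only one tube, and the rubber mat is free for standing one down meanwhile. Do not let a tube fall over, and leave the bottle, the tin and the spanner where they are.

Things in the scene. Friction and masses are not known exactly. Their poses are not given: they have to be found in the camera images.
- plain_center (a point): stray plain tube: straight steel tube end standing upright, 40 mm outside diameter, 32 mm bore right through, 76 mm high, about 0.27 kg. Point: its centre, 38 mm above its foot; z is its axis, up. At the start it stands over a pin of the flanged board.
- flared_center (a point): stray flared tube: steel tube end standing upright on its bell mouth, 34 mm outside diameter, 27 mm bore, open right through, 72 mm high, its lowest 20 mm widening like a bell to 60 mm across at the foot; about 0.24 kg. Point: its centre, 36 mm above its foot; z is its axis, up, bell at the bottom. At the start it stands over a pin of the plain board.
- flanged_center (a point): stray flanged tube: steel tube end standing upright, 34 mm outside diameter, 27 mm bore right through, 60 mm high, with a square flange plate 60 x 60 x 6 mm round its foot; about 0.3 kg. Point: its centre, 30 mm above its foot; z is its axis, up, flange at the bottom. At the start it stands over a pin of the flared board.
- plain_pin (a point): odd pin of the plain board (its -x end pin, nearest the robot), where the plain stray must go; a stray of another kind stands on it at the start. Point: on the pin's axis at the board's top, 30 mm above the bench; x along the row of pins (away from the robot at yaw 0), z up. Its other pins carry fixed plain tubes. All boards: plywood 256 x 72 x 30 mm, fixed; 3 pins 10 mm thick, 35 mm tall, 86 mm apart.
- flared_pin (a point): odd pin of the flared board (its middle pin), where the flared stray must go; a stray of another kind stands on it at the start. Point: on the pin's axis at the board's top, 30 mm above the bench; x along the row of pins (away from the robot at yaw 0), z up. The outer two pins carry flared tubes that are fixed and stay. Board and pins as for plain_pin.
- flanged_pin (a point): odd pin of the flanged board (its +x end pin, farthest from the robot), where the flanged stray must go; a stray of another kind stands on it at the start. Point: on the pin's axis at the board's top, 30 mm above the bench; x along the row of pins (away from the robot at yaw 0), z up. The other two pins carry flanged tubes that are fixed and stay. Board and pins as for plain_pin.
- mat: empty black ribbed rubber mat, 120 x 120 mm, 4 mm thick, fixed to the bench: the free spot, where a tube can be stood meanwhile. Origin: centre of its underside, on the bench; z up.
- coolant: bystander: upright white plastic bottle with a red cap, 68 mm across, 190 mm high, at the right of the work. Origin: centre of its underside.
- grease: bystander: closed round tin, 80 mm across, 85 mm high, beyond the boards. Origin: centre of its underside.
- wrench: bystander: steel spanner 200 mm long lying flat, at the left of the work. Origin: centre of its underside; x along it.
There are look-alikes about, which are no part of the job. What is shaped like the part that bears plain_center but turquoise or yellow is not meant.

How it is judged:
At the end, for the whole second after the job is handed in: Each of the three stray tubes is over the odd pin of its own kind's board: its axis within 13 mm of the pin's (the pin inside the bore), its foot no more than 5 mm above the board's top, upright within 0.1 rad, let go and at rest (horizontal distance between plain_center and plain_pin below 0.013 m and z of plain_center in the frame of plain_pin below 0.043 m and angle between each of plain_center, flared_center, flanged_center's own z axis and vertical below 0.1 rad and linear speed of each of plain_tube, flared_tube, flanged_tube below 0.02 m/s and angular speed of each of plain_tube, flared_tube, flanged_tube below 0.2 rad/s and horizontal distance between flared_center and flared_pin below 0.013 m and z of flared_center in the frame of flared_pin below 0.041 m and horizontal distance between flanged_center and flanged_pin below 0.013 m and z of flanged_center in the frame of flanged_pin below 0.035 m); the robot touches nothing.
It fails at once if a stray tube falls over (leans more than 0.8 rad) (angle between any of plain_center, flared_center, flanged_center's own z axis and vertical above 0.8 rad).
It fails at once if the bottle is disturbed (moved more than 30 mm) (distance of coolant from where it was at the start of the episode above 0.03 m).
It fails at once if the tin is disturbed (moved more than 30 mm) (distance of grease from where it was at the start of the episode above 0.03 m).
It fails at once if the spanner is disturbed (moved more than 30 mm) (distance of wrench from where it was at the start of the episode above 0.03 m).
It also fails if it takes over 96 s, if anything falls off the work surface, if the arm or the gripper's body presses on something with over 40 N, if the wrist force passes 120 N, or if a joint passes its speed limit or range.

### The arm

A 7-joint arm with a two-finger parallel gripper is mounted at the origin on the work surface. World frame = base frame: x ahead of the robot, y to its left, z up, the work surface at z = 0. Lengths are in m, angles in rad, forces in N, time in s.
With the tool pointing down it reaches from about 0.4 to 0.85 m from the base axis. Payload 10.4 kg.
Tool frame: the origin (TCP) lies at the very end of the fingers, on their centre line; the grasp point (between the pads) lies 19 mm behind it; z points along the fingers, y is the direction in which the jaws open and shut (so a half turn about z gives the same grasp; the last joint's range is limited). The gripper opens to 87 mm and grips with 3 to 60 N. Pads are 19 mm wide; open, the fingers measure 117 mm over their backs; the gripper's body (75 mm by 190 mm) begins 51 mm behind the grasp point.
Start: joints at [1.167, 0.332, -0.065, 1.46, 0.022, 1.35, -0.088], TCP at [0.232, -0.58, 0.223] pointing down, gripper open.
Joint ranges: [-2.6, 2.6], [-0.5, 2.12], [-1.47, 1.34], [0.16, 2.42], [-1.27, 4.41], [0.06, 2.06], [-2.6, 2.6]. Speed limits (rad/s): [2.22, 2.22, 2.79, 2.79, 3.14, 3.14, 3.14].

### API

Orientations are given as a unit quaternion [x, y, z, w].
In Python, from bench import r, eyes, job gives the robot as it stands. The module is installed in compiled form; this text tells all that it offers.
- The arm moves only by the tool play_rows, never from a script. Its argument "motion" is a list of rows, each a list of 7 numbers: the shift along the tool's x, y, z as a fraction of full scale, then the turn, a rotation vector about the tool's x, y, z as a fraction of full scale, then the opening in per cent of the stroke, from 0 (shut) to 100 (fully open). A call has 1 to 5 rows; each row is the pose to reach, as a shift and turn from the pose commanded when the call began, along the tool's axes at that moment; what a row does not reach only later rows make up. Full scale, the value 1, is 0.2 m for a shift and 90 degrees for a turn. A row lasts 1/8 s, in which the tool goes at most 62.5 mm and 10.7 degrees, less where a joint would pass 70% of its speed; a pose out of reach is approached as far as the arm can. A call with a number of a shift or a turn outside -1 to 1 is refused whole. A call with a gripper value outside its range is refused whole. The fingers move at their own pace and stop on an object; "squeeze" is the grip in N (left out, the last holds). Time passes only in rows, so rows that repeat a pose let the fingers close. It gives the time, the measured TCP pose, the force and the opening at its end, in the units of the state.
- r.read_state(): the state, without advancing time (a new reading comes with each control period).
- eyes.camera(name): name is "scene" or "top" or "wrist"; returns a dict with "image" (480x640x3 uint8, red, green, blue), "mtx" (3x3 intrinsics, pixels), "R" (3x3) and "t" (3): a world point X has camera coordinates R X + t. Camera axes: x right, y down, z forward; pixel columns grow to the right and rows downward; lengths in m; the calibration is good to about 2 mm. A picture is of the moment at which its call begins. There is no depth.
- job.close_job(): hands the job in, once; it reports no verdict.
Trained networks look in a picture, given as the dict that the camera call returned (one of the last four; its "shot" number tells which), for a name from the list of things; names that differ only in an ending like _2 or _b are one class to them, and where a whole thing is asked for, a point or a joint stands for the part that bears it (a point fixed in the world has none). Each returns a list of dicts, best first, with "p" (0 to 1); they miss things now and then, are a little off and sometimes report something else, mostly with a low value. They report only what shows in the picture. A call takes as long as a camera call. They do not tell look-alikes from the thing itself.
- eyes.regions_of(picture, label): "region" (480x640 bool, what is visible of it) and "xy" ([column, row] in pixels, amid what is visible of it).
- eyes.landmark_of(picture, label): "xy" ([column, row] in pixels: a listed point, or the origin of a listed thing).
The state is a dict: "time": time; "joint_positions": joint angles; "joint_vel": joint speeds; "joint_torque": joint torques, N m; "ee_pos": TCP position; "eef_rot": TCP orientation; "ft_force": force on the tool from outside, world axes, zero at the start; "torque": the same for the moment, N m; "width": finger opening in m.
Only numpy, scipy, OpenCV 4.12 (cv2) and the standard library are available. Lean on these libraries where they do the work, as an engineer would, in place of code of your own. Each camera call takes 0.05 s, during which the arm holds its last target. There are 200 camera calls.

## Working session

There is one attempt and no reset: what is moved stays moved. The work goes in short steps, Python scripts to look and compute and a tool call to move; the robot and the scene stay as the last step left them, time stands still between calls to the robot, and variables do not carry over. Pictures are saved under pics/ and viewed, about 12 in all and at most 16, crops included, and the job is handed in when it is done.

Besides the shell and the picture viewer there is one more tool, called after ">>>" as name(argument=value, ...), one argument or row to a line, values as JSON. play_rows: Moves the arm, as the interface text tells. Shift numbers are shares of 0.2 m and turn numbers shares of 90 degrees, none past 1 either way. Its arguments: {"type":"object","properties":{"motion":{"type":"array","items":{"type":"array","items":{"type":"number"}}},"squeeze":{"type":"number"}},"required":["motion"]}

```bash
mkdir -p pics
cat > h.py <<'E'
import numpy as np, cv2
from bench import r, eyes, job
from scipy.spatial.transform import Rotation as Ro
def ray(c,xy):
    d=c["R"].T@np.linalg.inv(c["mtx"])@np.array([xy[0],xy[1],1.0]); o=-c["R"].T@c["t"]; return o,d
def atz(c,xy,z):
    o,d=ray(c,xy); return o+d*(z-o[2])/d[2]
def proj(c,X):
    p=c["mtx"]@(c["R"]@np.asarray(X,float)+c["t"]); return p[:2]/p[2]
def save(c,n,crop=None,k=1):
    im=c["image"][:,:,::-1]
    if crop: im=im[crop[1]:crop[3],crop[0]:crop[2]]
    cv2.imwrite("pics/"+n+".png",cv2.resize(im,None,fx=k,fy=k,interpolation=cv2.INTER_CUBIC))
E
python3 - <<'E'
from h import *
s=r.read_state(); print(s["time"],s["ee_pos"],s["eef_rot"],s["width"])
Z=dict(plain_center=.068,flared_center=.066,flanged_center=.06,plain_pin=.03,flared_pin=.03,flanged_pin=.03,mat=0,coolant=0,grease=0,wrench=0)
for n in("top","scene"):
    c=eyes.camera(n); save(c,n+"0"); print(n,-c["R"].T@c["t"])
    for k,z in Z.items():
        for d in eyes.landmark_of(c,k)[:4]: print(k,round(d["p"],2),np.round(d["xy"],0),np.round(atz(c,d["xy"],z),3))
E
```

```text
0.0 [ 0.23213074 -0.57986332  0.22174362] [ 9.81928958e-01  1.89248517e-01 -1.64761992e-04 -7.01991015e-04] 0.08685899350839228
top [0.38786629 0.01484417 1.16149439]
plain_center 0.81 [363. 198.] [ 0.737 -0.121  0.068]
plain_center 0.74 [400. 174.] [ 0.794 -0.218  0.068]
plain_center 0.69 [366. 169.] [ 0.814 -0.136  0.068]
plain_center 0.64 [366. 233.] [ 0.648 -0.12   0.068]
flared_center 0.57 [438. 323.] [ 0.423 -0.27   0.066]
flared_center 0.24 [138. 297.] [0.528 0.43  0.066]
flanged_center 0.79 [285. 269.] [0.574 0.082 0.06 ]
plain_pin 0.86 [432. 316.] [ 0.441 -0.266  0.03 ]
flared_pin 0.89 [279. 271.] [0.574 0.098 0.03 ]
flanged_pin 0.95 [361. 239.] [ 0.644 -0.11   0.03 ]
mat 0.56 [213. 291.] [0.539 0.267 0.   ]
coolant 0.77 [504. 262.] [ 0.568 -0.472  0.   ]
grease 0.63 [309. 199.] [0.766 0.013 0.   ]
wrench 0.59 [136. 295.] [0.542 0.458 0.   ]
scene [1.1617054  0.72656927 1.06125334]
plain_center 0.98 [216. 231.] [ 0.811 -0.2    0.068]
plain_center 0.85 [229. 258.] [ 0.831 -0.102  0.068]
plain_center 0.69 [249. 246.] [ 0.771 -0.106  0.068]
plain_center 0.69 [244. 217.] [ 0.731 -0.2    0.068]
flared_center 0.7 [321. 162.] [ 0.441 -0.261  0.066]
flanged_center 0.62 [365. 263.] [0.575 0.099 0.06 ]
flanged_center 0.52 [291. 224.] [ 0.644 -0.113  0.06 ]
plain_pin 0.81 [324. 172.] [ 0.435 -0.256  0.03 ]
flared_pin 0.92 [364. 271.] [0.575 0.097 0.03 ]
flanged_pin 0.93 [289. 233.] [ 0.65  -0.116  0.03 ]
mat 0.65 [420. 318.] [0.546 0.264 0.   ]
coolant 0.97 [244. 161.] [ 0.578 -0.468  0.   ]
grease 0.8 [282. 297.] [0.769 0.025 0.   ]
wrench 0.69 [478. 377.] [0.551 0.45  0.   ]
wrench 0.69 [325. 171.] [ 0.411 -0.285  0.   ]
```

View pics/top0.png

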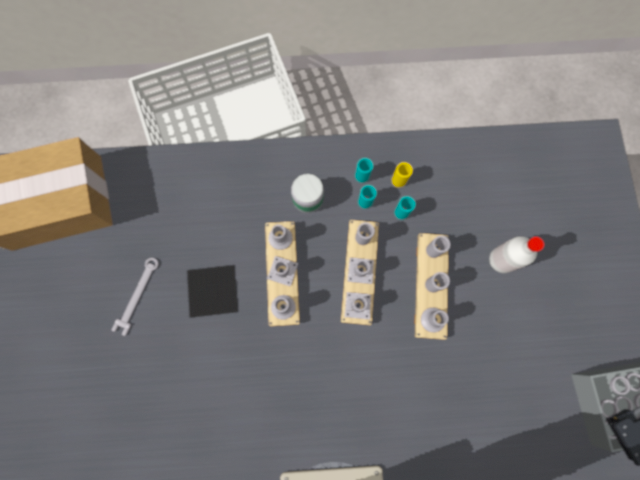

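View pics/scene0.png

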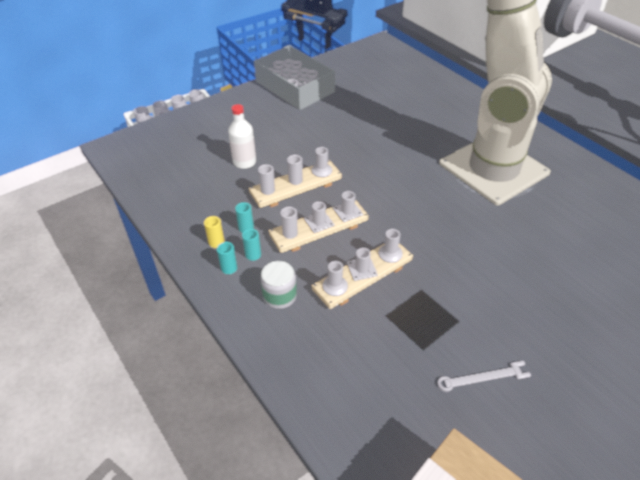

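Top view: the flared board is at column 283, the flanged at 361 and the plain at 432. For the plain stray, the candidates are the steel tube at (364,235) on the flanged board, the turquoise tubes at (364,170), (367,196) and (404,207), the yellow one at (402,175), and the fixed plain tubes at (437,246) and (437,282). By the description it is the steel one at (364,235). The flared stray is at (434,320), not the fixed ones at (280,235) and (281,306). The flanged stray is at (282,268), not (361,268) or (358,304).

```bash
cat >> h.py <<'E'
def yaw_now(s):
    R=Ro.from_quat(s["eef_rot"]).as_matrix(); return np.arctan2(R[1,0],R[0,0])
def plan(p,yaw,s=None):
    "row numbers from the present pose to TCP p, pointing down, tool x at yaw"
    s=s or r.read_state(); R0=Ro.from_quat(s["eef_rot"])
    T=Ro.from_matrix(np.array([[np.cos(yaw),np.sin(yaw),0],[np.sin(yaw),-np.cos(yaw),0],[0,0,-1]]))
    return np.round(R0.inv().apply(np.array(p)-s["ee_pos"])/.2,3),np.round((R0.inv()*T).as_rotvec()/(np.pi/2),3)
E
python3 - <<'E'
from h import *
for n in("top","scene"):
    c=eyes.camera(n); im=c["image"]
    hsv=cv2.cvtColor(im,cv2.COLOR_RGB2HSV)
    m=((hsv[...,0]>12)&(hsv[...,0]<30)&(hsv[...,1]>50)&(hsv[...,2]>140)).astype(np.uint8)
    m=cv2.morphologyEx(m,cv2.MORPH_CLOSE,np.ones((13,13)))
    k,l,st,ce=cv2.connectedComponentsWithStats(m)
    for i in range(1,k):
        if 800<st[i,4]<6000:
            ys,xs=np.where(l==i); P=np.array([atz(c,(a,b),.03)[:2] for a,b in zip(xs,ys)],np.float32)
            (cx,cy),(w,h),a=cv2.minAreaRect(P*1000)
            print(n,st[i],"ctr",round(cx),round(cy),"size",round(w),round(h),"ang",round(a,1))
    if n=="top": save(c,"top1",(250,150,460,350),3)
c=eyes.camera("wrist"); s=r.read_state(); R0=Ro.from_quat(s["eef_rot"]).as_matrix()
print("wristcam in tool", R0.T@(-c["R"].T@c["t"]-s["ee_pos"]), (c["R"]@R0).round(2).tolist(), c["mtx"][0,0])
print(np.degrees(yaw_now(s)))
E
```

```text
top [   0  137   84   47 2325] ctr 910 706 size 84 214 ang 11.2
top [   0  184   91   52 2788] ctr 772 686 size 85 228 ang 10.6
top [ 265  221   35  106 2881] ctr 572 92 size 75 259 ang 89.8
top [ 341  220   37  105 2649] ctr 564 -101 size 76 259 ang 80.8
top [ 414  233   35  107 2759] ctr 518 -273 size 80 259 ang 82.0
scene [ 249  162   92   45 1262] ctr 527 -262 size 101 260 ang 81.9
scene [ 269  206   98   46 1184] ctr 572 -91 size 97 258 ang 80.7
scene [ 312  246  100   62 1213] ctr 579 100 size 89 261 ang 89.8
scene [ 430  429   92   51 2416] ctr 716 584 size 88 146 ang 11.5
wristcam in tool [ 0.07971403  0.00097624 -0.16285784] [[0.0, 1.0, 0.0], [-0.96, 0.0, -0.28], [-0.28, 0.0, 0.96]] 381.850067222878
21.819054444447787
```

View pics/top1.png

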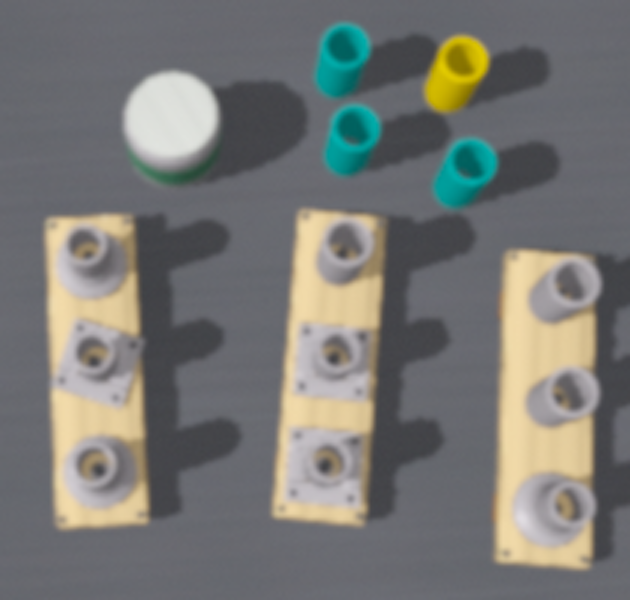

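>>> play_rows(
  motion=[
    [0.93,-0.46,0,0,0,0,100],
    [0.93,-0.46,0,0,0,0,100],
    [0.93,-0.46,0,0,0,0,100],
    [0.93,-0.46,0,0,0,0,100],
  ],
  squeeze=25,
)

```text
time: 1.75
ee_pos: [0.3741, -0.4221, 0.223]
eef_rot: [0.981, 0.192, 0.001, -0.0]
ft_force: [0.0, -1.6, 0.2]
width: 0.0866
```

>>> play_rows(
  motion=[
    [0.93,-0.46,0,0,0,0,100],
    [0.93,-0.46,0,0,0,0,100],
    [0.93,-0.46,0,0,0,0,100],
    [0.93,-0.46,0,0,0,0,100],
  ],
)

```text
time: 2.25
ee_pos: [0.5116, -0.2677, 0.2226]
eef_rot: [0.981, 0.192, 0.001, -0.0]
ft_force: [-0.5, -0.1, 0.6]
width: 0.0876
```

>>> play_rows(
  motion=[
    [0.93,-0.46,0,0,0,0.344,100],
    [0.93,-0.46,0,0,0,0.344,100],
    [0.93,-0.46,0,0,0,0.344,100],
    [0.93,-0.46,0,0,0,0.344,100],
    [0.93,-0.46,0,0,0,0.344,100],
  ],
)

```text
time: 2.88
ee_pos: [0.6485, -0.1152, 0.2218]
eef_rot: [0.997, -0.078, -0.0, -0.0]
ft_force: [-0.5, -0.7, -0.4]
width: 0.0869
```

Run:
```python
from h import *
s=r.read_state(); print(s["time"],s["ee_pos"],np.degrees(yaw_now(s)),s["joint_positions"])
c=eyes.camera("wrist"); save(c,"w0")
for k,z in dict(plain_center=.068,flanged_pin=.03,flanged_center=.06).items():
    for d in eyes.landmark_of(c,k)[:4]: print(k,round(d["p"],2),np.round(d["xy"],0),np.round(atz(c,d["xy"],z),4))
for k in("plain_center",):
  for d in eyes.regions_of(c,k)[:4]: print("reg",round(d["p"],2),np.round(d["xy"],0),d["region"].sum())
print(plan((.648,-.113,.2),np.radians(-9.2),s))
```

```text
2.875 [ 0.64851848 -0.11521409  0.22180663] -8.9932857725508 [ 0.35152464  0.42962738 -0.33984183  1.34766163  0.14102188  1.38869453
 -1.71303738]
plain_center 0.95 [324. 218.] [ 0.6505 -0.1163  0.068 ]
plain_center 0.77 [438. 114.] [ 0.7199 -0.2182  0.068 ]
plain_center 0.72 [326.  91.] [ 0.7503 -0.1337  0.068 ]
flanged_pin 0.74 [325. 205.] [ 0.6536 -0.1179  0.03  ]
flanged_center 0.71 [124. 324.] [0.5757 0.0881 0.06  ]
reg 0.92 [313.  13.] 1305
reg 0.88 [323. 228.] 2305
reg 0.8 [448. 112.] 2874
reg 0.75 [426.  13.] 1741
(array([-0.004, -0.01 ,  0.109]), array([-0.   ,  0.001,  0.002]))
```

View pics/w0.png

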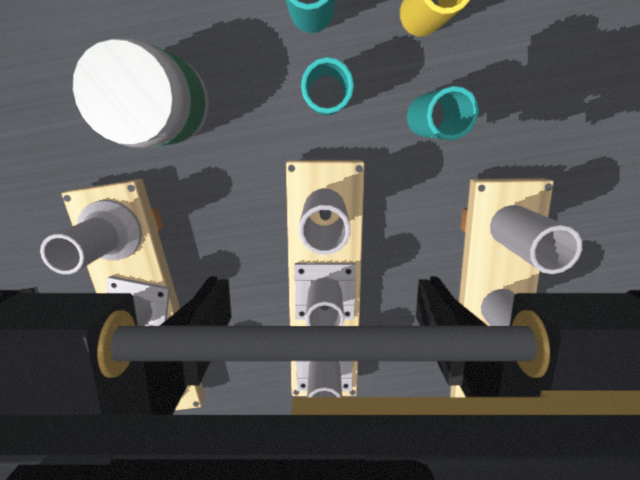

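Close view: the steel ring at (325,228) on the middle board is the plain stray, straight below the gripper. The turquoise tubes at (327,85) and (441,112) are look-alikes. The fingers are clear of the neighbours.

Run:
```python
from h import *
c=eyes.camera("wrist")
print("ring",atz(c,(325,228),.106),"edges",atz(c,(301,228),.106),atz(c,(349,228),.106))
e=atz(c,(325,162),.03); e0=atz(c,(286,162),.03);e1=atz(c,(364,162),.03); print("board end",e0,e,e1)
u=np.array([np.cos(-.1606),np.sin(-.1606)]); print("pin",e[:2]-.042*u)
p=(*atz(c,(325,228),.106)[:2],.062); print(p,plan(p,np.radians(-9.2)))
```

```text
ring [ 0.6502856  -0.12105946  0.106     ] edges [ 0.65322338 -0.10308547  0.106     ] [ 0.64734743 -0.13903574  0.106     ]
board end [ 0.69747108 -0.09284776  0.03      ] [ 0.69170041 -0.12819228  0.03      ] [ 0.68592861 -0.16354378  0.03      ]
pin [ 0.65024089 -0.12147604]
(np.float64(0.6502855956820789), np.float64(-0.12105945933564555), 0.062) (array([0.017, 0.009, 0.804]), array([ 0.001, -0.   , -0.001]))
```

>>> play_rows(
  motion=[
    [0.017,0.005,0,0,0,0,100],
    [0.017,0.005,0.3,0,0,0,100],
    [0.017,0.005,0.6,0,0,0,100],
    [0.017,0.005,0.8,0,0,0,100],
    [0.017,0.005,0.8,0,0,0,100],
  ],
)

```text
time: 3.8
ee_pos: [0.6487, -0.1183, 0.0595]
eef_rot: [0.997, -0.08, -0.003, -0.0]
ft_force: [0.1, -0.4, 0.4]
width: 0.0872
```

>>> play_rows(
  motion=[
    [0,0,0,0,0,0,60],
    [0,0,0,0,0,0,45],
    [0,0,0,0,0,0,40],
    [0,0,0,0,0,0,35],
    [0,0,0,0,0,0,30],
  ],
)

```text
time: 4.42
ee_pos: [0.651, -0.1182, 0.0628]
eef_rot: [0.997, -0.08, 0.0, 0.0]
ft_force: [0.6, 0.8, 0.8]
width: 0.045
```

>>> play_rows(
  motion=[
    [0,0,0,0,0,0,20],
    [0,0,0,0,0,0,20],
    [0,0,0,0,0,0,20],
  ],
)

```text
time: 4.8
ee_pos: [0.6512, -0.1177, 0.0628]
eef_rot: [0.997, -0.08, 0.0, -0.0]
ft_force: [1.0, 2.1, 2.8]
width: 0.0392
```

>>> play_rows(
  motion=[
    [0,0,-0.15,0,0,0,20],
    [0,0,-0.3,0,0,0,20],
    [0,0,-0.5,0,0,0,20],
    [0,0,-0.5,0,0,0,20],
  ],
  squeeze=30,
)

```text
time: 5.3
ee_pos: [0.6523, -0.1188, 0.1654]
eef_rot: [0.997, -0.08, 0.002, 0.001]
ft_force: [-0.5, 0.1, -3.1]
width: 0.0393
```

>>> play_rows(
  motion=[
    [-0.1,-0.22,0,0,0,0,20],
    [-0.2,-0.44,0,0,0,0,20],
    [-0.3,-0.66,0,0,0,0,20],
    [-0.4,-0.86,0,0,0,0,20],
    [-0.42,-0.905,0,0,0,0,20],
  ],
)

```text
time: 5.92
ee_pos: [0.5948, 0.0775, 0.1609]
eef_rot: [0.997, -0.077, -0.001, -0.0]
ft_force: [-0.2, -0.1, -3.7]
width: 0.0389
```

>>> play_rows(
  motion=[
    [-0.1,-0.22,0,0,0,0,20],
    [-0.2,-0.44,0,0,0,0,20],
    [-0.3,-0.66,0,0,0,0,20],
    [-0.4,-0.86,0,0,0,0,20],
    [-0.42,-0.905,0,0,0,0,20],
  ],
)

```text
time: 6.55
ee_pos: [0.5407, 0.2686, 0.1612]
eef_rot: [0.997, -0.078, -0.001, -0.0]
ft_force: [0.0, -0.1, -3.4]
width: 0.0392
```

Run:
```python
from h import *
s=r.read_state(); print(s["time"],s["ee_pos"],np.degrees(yaw_now(s)),s["joint_positions"],s["width"],s["ft_force"])
c=eyes.camera("wrist"); save(c,"w1")
for k,z in dict(plain_center=s["ee_pos"][2]+.006,flared_pin=.03,flanged_center=.06,mat=0).items():
    for d in eyes.landmark_of(c,k)[:3]: print(k,round(d["p"],2),np.round(d["xy"],0),np.round(atz(c,d["xy"],z),4))
```

```text
6.55 [0.54071789 0.26856024 0.16115144] -8.907514506167876 [-0.1228049   0.37457684 -0.51804128  1.57660016  0.19102242  1.24317288
 -2.39922302] 0.03924052991680808 [ 0.01778202 -0.07574673 -3.37280352]
plain_center 0.82 [322. 311.] [0.539  0.2693 0.1672]
mat 0.67 [323. 215.] [0.5435 0.2683 0.    ]
```

View pics/w1.png

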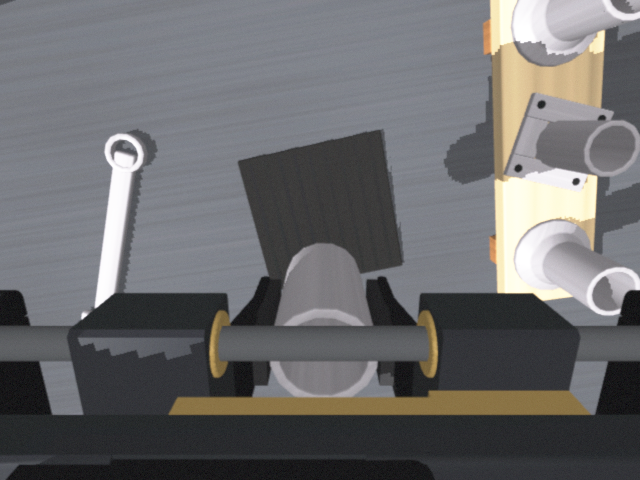

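The held tube is centred over the mat (mat centre about (323,205)); the spanner is clear at left.

>>> play_rows(
  motion=[
    [0,0,0.2,0,0,0,20],
    [0,0,0.4,0,0,0,20],
    [0,0,0.55,0,0,0,20],
    [0,0,0.6,0,0,0,20],
    [0,0,0.615,0,0,0,20],
  ],
)

```text
time: 7.42
ee_pos: [0.5432, 0.2652, 0.0397]
eef_rot: [0.997, -0.08, 0.0, 0.0]
ft_force: [-0.4, 0.1, -3.1]
width: 0.0391
```

>>> play_rows(
  motion=[
    [0,0,0.0,0,0,0,20],
    [0,0,0.005,0,0,0,20],
    [0,0,0.005,0,0,0,20],
  ],
)

```text
time: 7.8
ee_pos: [0.5429, 0.2661, 0.0391]
eef_rot: [0.997, -0.08, 0.0, -0.0]
ft_force: [-0.1, -0.5, -3.2]
width: 0.0393
```

Foot is about 2 mm above the mat; lower until it touches.

>>> play_rows(
  motion=[
    [0,0,0.004,0,0,0,20],
    [0,0,0.008,0,0,0,20],
    [0,0,0.01,0,0,0,20],
    [0,0,0.01,0,0,0,20],
  ],
)

```text
time: 8.3
ee_pos: [0.5427, 0.2659, 0.0367]
eef_rot: [0.997, -0.08, 0.0, 0.0]
ft_force: [-1.4, -1.7, 0.8]
width: 0.039
```

>>> play_rows(
  motion=[
    [0,0,0,0,0,0,50],
    [0,0,0,0,0,0,70],
    [0,0,0,0,0,0,90],
    [0,0,0,0,0,0,100],
    [0,0,0,0,0,0,100],
  ],
)

```text
time: 8.93
ee_pos: [0.5427, 0.2659, 0.0365]
eef_rot: [0.997, -0.08, 0.0, 0.0]
ft_force: [0.3, 0.4, 0.3]
width: 0.0755
```

>>> play_rows(
  motion=[
    [0,0,-0.1,0,0,0,100],
    [0,0,-0.3,0,0,0,100],
    [0,0,-0.6,0,0,0,100],
    [0,0,-0.915,0,0,0,100],
    [0,0,-0.915,0,0,0,100],
  ],
)

```text
time: 9.55
ee_pos: [0.5446, 0.2677, 0.2268]
eef_rot: [0.997, -0.08, 0.005, -0.003]
ft_force: [0.2, 0.7, 0.0]
width: 0.087
```

>>> play_rows(
  motion=[
    [0.3,0.83,0,0,0,-0.1,100],
    [0.3,0.83,0,0,0,-0.1,100],
    [0.3,0.83,0,0,0,-0.1,100],
    [0.3,0.83,0,0,0,-0.1,100],
    [0.3,0.83,0,0,0,-0.1,100],
  ],
)

```text
time: 10.18
ee_pos: [0.5752, 0.0933, 0.2199]
eef_rot: [1.0, -0.001, 0.0, -0.0]
ft_force: [0.2, 0.9, -0.0]
width: 0.0872
```

Run:
```python
from h import *
s=r.read_state(); print(s["time"],s["ee_pos"],np.degrees(yaw_now(s)),s["joint_positions"],s["width"],s["ft_force"])
c=eyes.camera("wrist"); save(c,"w2")
for k,z in dict(plain_center=.042,flared_pin=.03,flanged_center=.06,flared_center=.066,mat=0).items():
    for d in eyes.landmark_of(c,k)[:3]: print(k,round(d["p"],2),np.round(d["xy"],0),np.round(atz(c,d["xy"],z),4))
```

```text
10.175 [0.57519906 0.09333345 0.2199125 ] -0.11162631988423419 [ 0.14889412  0.27640856 -0.46679957  1.56162825  0.12620399  1.33331272
 -1.9050716 ] 0.0872005402149978 [ 0.21546463  0.87983798 -0.03932783]
plain_center 0.61 [139. 251.] [0.5398 0.2664 0.042 ]
flared_pin 0.78 [325. 212.] [0.5743 0.0911 0.03  ]
flanged_center 0.58 [329. 217.] [0.5771 0.0878 0.06  ]
mat 0.66 [156. 234.] [0.5445 0.2673 0.    ]
```

View pics/w2.png

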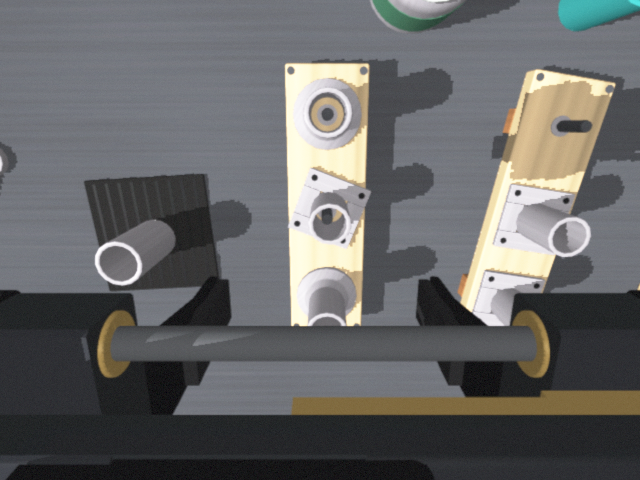

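The flanged stray's ring is at (329,223) over the flared board's middle pin. The plain stray stands on the mat at (120,262), and the bare flanged pin has its base at (562,126).

Run:
```python
from h import *
c=eyes.camera("wrist")
t=atz(c,(329.5,223),.09); print("ring",t,"edges",atz(c,(309,223),.09),atz(c,(350,223),.09))
print("flangedpin base",atz(c,(561,127),.03),"top",atz(c,(588,126),.065))
a,b=atz(c,(286,64),.03),atz(c,(369,64),.03); print("flared board end",a,b, "pin", (a+b)/2-[.128,0,0])
print(atz(c,(289,200),.03),atz(c,(366,200),.03))
print("plain ring",atz(c,(120,262),.080))
print(plan((t[0],t[1],.052),0))
```

```text
ring [0.57927366 0.08814925 0.09      ] edges [0.57927885 0.10435912 0.09      ] [0.57926846 0.07193974 0.09      ]
flangedpin base [ 0.651568  -0.1178771  0.03     ] top [ 0.65269449 -0.11834688  0.065     ]
flared board end [0.70308484 0.12467622 0.03      ] [0.70305679 0.05421061 0.03      ] pin [0.57507081 0.08944341 0.03      ]
[0.58593321 0.12515692 0.03      ] [0.58590921 0.05305581 0.03      ]
plain ring [0.54277559 0.26447883 0.08      ]
(array([0.02 , 0.026, 0.838]), array([-0.   ,  0.   , -0.001]))
```

>>> play_rows(
  motion=[
    [0.02,0.02,0,0,0,0,100],
    [0.02,0.02,0.3,0,0,0,100],
    [0.02,0.02,0.6,0,0,0,100],
    [0.02,0.02,0.8,0,0,0,100],
    [0.02,0.02,0.83,0,0,0,100],
  ],
)

```text
time: 11.15
ee_pos: [0.5778, 0.0879, 0.0509]
eef_rot: [1.0, -0.001, -0.002, 0.0]
ft_force: [0.3, 0.4, 0.8]
width: 0.0866
```

>>> play_rows(
  motion=[
    [0,0,0,0,0,0,60],
    [0,0,0,0,0,0,40],
    [0,0,0,0,0,0,35],
    [0,0,0,0,0,0,30],
    [0,0,0,0,0,0,15],
  ],
)

```text
time: 11.78
ee_pos: [0.5796, 0.0885, 0.0538]
eef_rot: [1.0, -0.001, 0.0, 0.0]
ft_force: [-1.1, -0.5, 0.1]
width: 0.0448
```

>>> play_rows(
  motion=[
    [0,0,0,0,0,0,15],
    [0,0,0,0,0,0,15],
    [0,0,0,0,0,0,15],
  ],
)

```text
time: 12.15
ee_pos: [0.5795, 0.0884, 0.0536]
eef_rot: [1.0, -0.001, 0.0, 0.0]
ft_force: [0.1, -1.1, 0.9]
width: 0.0343
```

>>> play_rows(
  motion=[
    [0,0,-0.15,0,0,0,15],
    [0,0,-0.3,0,0,0,15],
    [0,0,-0.5,0,0,0,15],
    [0,0,-0.5,0,0,0,15],
  ],
)

```text
time: 12.65
ee_pos: [0.581, 0.089, 0.1564]
eef_rot: [1.0, -0.001, 0.002, -0.0]
ft_force: [-0.0, -0.0, -3.5]
width: 0.0341
```

>>> play_rows(
  motion=[
    [0.05,0.13,0,0,0,0,15],
    [0.1,0.3,0,0,0,0,15],
    [0.18,0.515,0,0,0,0,15],
    [0.18,0.515,0,0,0,0,15],
  ],
)

```text
time: 13.15
ee_pos: [0.615, -0.0198, 0.1514]
eef_rot: [1.0, -0.004, -0.001, 0.001]
ft_force: [-0.5, -0.1, -1.9]
width: 0.0339
```

>>> play_rows(
  motion=[
    [0.05,0.13,0,0,0,0.03,15],
    [0.1,0.3,0,0,0,0.06,15],
    [0.18,0.515,0,0,0,0.1,15],
    [0.18,0.515,0,0,0,0.1,15],
    [0.18,0.515,0,0,0,0.1,15],
  ],
)

```text
time: 13.78
ee_pos: [0.6508, -0.1186, 0.1529]
eef_rot: [0.997, -0.08, -0.0, -0.0]
ft_force: [-0.0, 1.1, -3.4]
width: 0.0339
```

Run:
```python
from h import *
s=r.read_state(); print(s["time"],s["ee_pos"],np.degrees(yaw_now(s)),s["width"],s["ft_force"])
c=eyes.camera("wrist"); save(c,"w3",(140,100,540,400),2)
for k,z in dict(flanged_pin=.03,flanged_center=s["ee_pos"][2]+.0064).items():
    for d in eyes.landmark_of(c,k)[:3]: print(k,round(d["p"],2),np.round(d["xy"],0),np.round(atz(c,d["xy"],z),4))
print(plan((.652,-.118,.0536),np.radians(-9.2)), "pin expected px",proj(c,(.652,-.118,.03)),proj(c,(.652,-.118,.065)))
```

```text
13.775 [ 0.65077469 -0.11856668  0.15286694] -9.224487650869793 0.03389889376516055 [-0.01783474  1.07116169 -3.35783563]
flanged_pin 0.8 [321. 229.] [ 0.6522 -0.1172  0.03  ]
flanged_center 0.6 [324. 312.] [ 0.6485 -0.1189  0.1593]
(array([0.007, 0.005, 0.499]), array([-0.   ,  0.   ,  0.001])) pin expected px [322.07236996 228.64478679] [321.92677678 242.21454331]
```

View pics/w3.png

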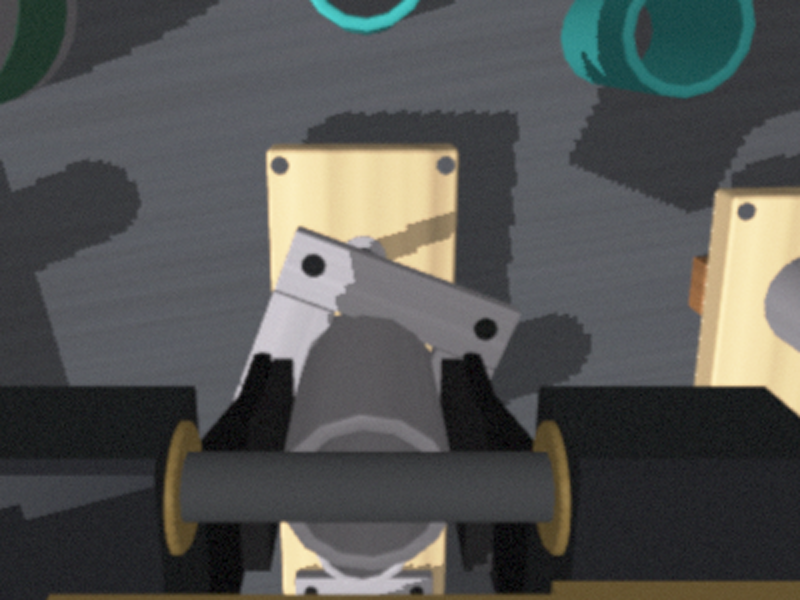

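Pin base at about (321,222) in the full picture, right where expected beneath the flange. Lower gently.

>>> play_rows(
  motion=[
    [0.007,0.002,0.1,0,0,0,15],
    [0.007,0.002,0.25,0,0,0,15],
    [0.007,0.002,0.35,0,0,0,15],
    [0.007,0.002,0.43,0,0,0,15],
    [0.007,0.002,0.48,0,0,0,15],
  ],
)

```text
time: 14.55
ee_pos: [0.6521, -0.1182, 0.0566]
eef_rot: [0.997, -0.08, -0.0, -0.0]
ft_force: [0.5, -0.2, -3.0]
width: 0.0337
```

>>> play_rows(
  motion=[
    [0,0,0.005,0,0,0,15],
    [0,0,0.01,0,0,0,15],
    [0,0,0.015,0,0,0,15],
    [0,0,0.015,0,0,0,15],
  ],
)

```text
time: 15.05
ee_pos: [0.6525, -0.1183, 0.0549]
eef_rot: [0.997, -0.08, 0.0, 0.0]
ft_force: [0.5, -0.1, -2.1]
width: 0.0342
```

>>> play_rows(
  motion=[
    [0,0,0.005,0,0,0,15],
    [0,0,0.008,0,0,0,15],
    [0,0,0.01,0,0,0,15],
    [0,0,0.01,0,0,0,15],
  ],
)

```text
time: 15.55
ee_pos: [0.6525, -0.1183, 0.0536]
eef_rot: [0.997, -0.08, 0.0, 0.0]
ft_force: [-3.1, 0.8, 6.5]
width: 0.0338
```

>>> play_rows(
  motion=[
    [0,0,0,0,0,0,50],
    [0,0,0,0,0,0,70],
    [0,0,0,0,0,0,90],
    [0,0,0,0,0,0,100],
    [0,0,0,0,0,0,100],
  ],
)

```text
time: 16.18
ee_pos: [0.6523, -0.1183, 0.0525]
eef_rot: [0.997, -0.08, 0.0, 0.0]
ft_force: [-0.7, -0.0, -0.0]
width: 0.0757
```

>>> play_rows(
  motion=[
    [0,0,-0.1,0,0,0,100],
    [0,0,-0.3,0,0,0,100],
    [0,0,-0.6,0,0,0,100],
    [0,0,-0.83,0,0,0,100],
    [0,0,-0.83,0,0,0,100],
  ],
)

```text
time: 16.8
ee_pos: [0.6544, -0.1183, 0.2251]
eef_rot: [0.997, -0.08, 0.005, 0.0]
ft_force: [-0.6, -0.5, 0.1]
width: 0.0868
```

>>> play_rows(
  motion=[
    [-0.95,0.86,0,0,0,-0.01,100],
    [-0.95,0.86,0,0,0,-0.01,100],
    [-0.95,0.86,0,0,0,-0.01,100],
    [-0.95,0.86,0,0,0,-0.01,100],
    [-0.95,0.86,0,0,0,-0.01,100],
  ],
)

```text
time: 17.42
ee_pos: [0.4336, -0.2612, 0.2192]
eef_rot: [0.997, -0.075, -0.0, 0.001]
ft_force: [0.6, 0.2, 0.7]
width: 0.0869
```

Run:
```python
from h import *
s=r.read_state(); print(s["time"],s["ee_pos"],np.degrees(yaw_now(s)),s["joint_positions"],s["width"],s["ft_force"])
c=eyes.camera("wrist"); save(c,"w4")
for k,z in dict(plain_pin=.03,flared_center=.066,flanged_center=.06).items():
    for d in eyes.landmark_of(c,k)[:3]: print(k,round(d["p"],2),np.round(d["xy"],0),np.round(atz(c,d["xy"],z),4))
```

```text
17.425 [ 0.43363177 -0.26116392  0.2192476 ] -8.622287076457555 [ 0.68234533  0.08555248 -0.24418027  1.76385534  0.02325045  1.29447824
 -1.28859784] 0.08685520039017502 [0.57659572 0.24937655 0.68954537]
plain_pin 0.74 [330. 207.] [ 0.4367 -0.2684  0.03  ]
flared_center 0.85 [329. 214.] [ 0.4383 -0.2676  0.066 ]
```

View pics/w4.png

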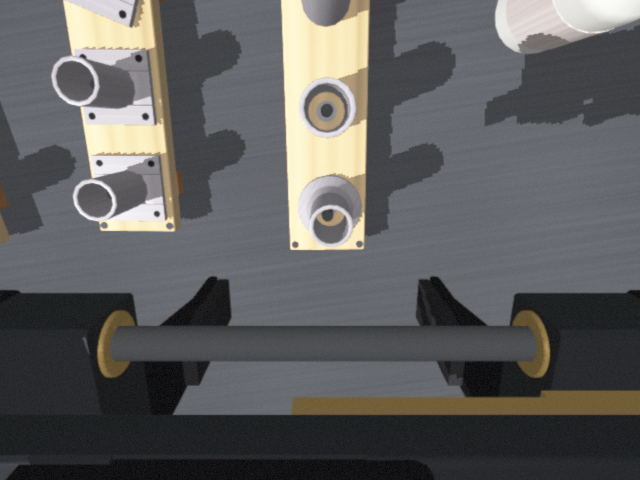

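The flared stray's ring is at (331,225) on the near pin of the plain board; the board's near corners are at (290,249) and (365,249).

Run:
```python
from h import *
c=eyes.camera("wrist"); s=r.read_state(); y=yaw_now(s); u=np.array([np.cos(y),np.sin(y),0])
t=atz(c,(331,225),.102); print("ring",t,atz(c,(309,225),.102),atz(c,(353.5,225),.102))
a,b=atz(c,(290,249),.03),atz(c,(365,249),.03); print("end",a,b,"pin",(a+b)/2+.042*u)
print("mid pin",atz(c,(326.5,110),.03), "-86", atz(c,(326.5,110),.03)-.086*u)
print(plan((t[0],t[1],.06),np.radians(-8.2)))
```

```text
ring [ 0.44325139 -0.26374226  0.102     ] [ 0.44560337 -0.24724653  0.102     ] [ 0.44084604 -0.28061221  0.102     ]
end [ 0.40592245 -0.21989559  0.03      ] [ 0.3956523  -0.29193766  0.03      ] pin [ 0.44236713 -0.26184315  0.03      ]
mid pin [ 0.52779973 -0.27273587  0.03      ] -86 [ 0.44266023 -0.26060061  0.03      ]
(array([0.028, 0.032, 0.793]), array([-0.   , -0.   ,  0.001]))
```

>>> play_rows(
  motion=[
    [0.03,0.03,0,0,0,0,100],
    [0.03,0.03,0.3,0,0,0,100],
    [0.03,0.03,0.6,0,0,0,100],
    [0.03,0.03,0.77,0,0,0,100],
    [0.03,0.03,0.79,0,0,0,100],
  ],
)

```text
time: 18.3
ee_pos: [0.4417, -0.2637, 0.0582]
eef_rot: [0.997, -0.071, -0.002, -0.001]
ft_force: [0.4, 0.8, -0.1]
width: 0.0869
```

>>> play_rows(
  motion=[
    [0,0,0,0,0,0,60],
    [0,0,0,0,0,0,40],
    [0,0,0,0,0,0,35],
    [0,0,0,0,0,0,30],
    [0,0,0,0,0,0,15],
  ],
)

```text
time: 18.92
ee_pos: [0.4425, -0.2648, 0.0608]
eef_rot: [0.997, -0.072, 0.0, 0.0]
ft_force: [0.6, -0.1, 0.7]
width: 0.0448
```

>>> play_rows(
  motion=[
    [0,0,0,0,0,0,15],
    [0,0,0,0,0,0,15],
    [0,0,0,0,0,0,15],
  ],
)

```text
time: 19.3
ee_pos: [0.4424, -0.2651, 0.0607]
eef_rot: [0.997, -0.072, 0.0, 0.0]
ft_force: [-0.3, -2.3, 2.4]
width: 0.0326
```

>>> play_rows(
  motion=[
    [0,0,-0.15,0,0,0,15],
    [0,0,-0.3,0,0,0,15],
    [0,0,-0.55,0,0,0,15],
    [0,0,-0.55,0,0,0,15],
  ],
)

```text
time: 19.8
ee_pos: [0.4444, -0.2652, 0.1739]
eef_rot: [0.997, -0.072, 0.003, 0.001]
ft_force: [-0.8, -0.7, -3.4]
width: 0.0323
```

>>> play_rows(
  motion=[
    [0.04,-0.2,0,0,0,0,15],
    [0.09,-0.44,0,0,0,0,15],
    [0.14,-0.68,0,0,0,0,15],
    [0.19,-0.88,0,0,0,0,15],
    [0.2,-0.926,0,0,0,0,15],
  ],
)

```text
time: 20.42
ee_pos: [0.5086, -0.0835, 0.1691]
eef_rot: [0.998, -0.069, -0.001, -0.001]
ft_force: [-0.3, 0.5, -2.2]
width: 0.0323
```

>>> play_rows(
  motion=[
    [0.04,-0.2,0,0,0,-0.03,15],
    [0.09,-0.44,0,0,0,-0.06,15],
    [0.14,-0.68,0,0,0,-0.09,15],
    [0.19,-0.88,0,0,0,-0.09,15],
    [0.2,-0.926,0,0,0,-0.09,15],
  ],
)

```text
time: 21.05
ee_pos: [0.5743, 0.093, 0.1691]
eef_rot: [1.0, 0.0, -0.001, -0.001]
ft_force: [-0.8, -0.2, -1.6]
width: 0.0327
```

Run:
```python
from h import *
c=eyes.camera("wrist");s=r.read_state(); print(s["time"],s["ee_pos"],np.degrees(yaw_now(s)),s["width"],s["ft_force"])
c=eyes.camera("wrist"); save(c,"w5",(140,100,540,400),2)
for k,z in dict(flared_pin=.03,flared_center=s["ee_pos"][2]+.0053).items():
    for d in eyes.landmark_of(c,k)[:3]: print(k,round(d["p"],2),np.round(d["xy"],0),np.round(atz(c,d["xy"],z),4))
s=r.read_state();print(s["ee_pos"],plan((.575,.090,.0607),0,s), "pin expected px",proj(c,(.575,.09,.03)),proj(c,(.575,.09,.065)))
```

```text
21.1 [0.57438196 0.09247873 0.16919119] 0.00585353499681024 0.03247147807003597 [-0.55615957  1.10438389 -2.02632916]
flared_pin 0.85 [327. 221.] [0.5775 0.0891 0.03  ]
flared_center 0.83 [321. 317.] [0.5687 0.0932 0.1745]
[0.57433324 0.08858811 0.16978464] (array([ 0.004, -0.008,  0.545]), array([ 0.001,  0.001, -0.003])) pin expected px [325.84522373 223.72265035] [326.12545718 235.97643056]
```

View pics/w5.png

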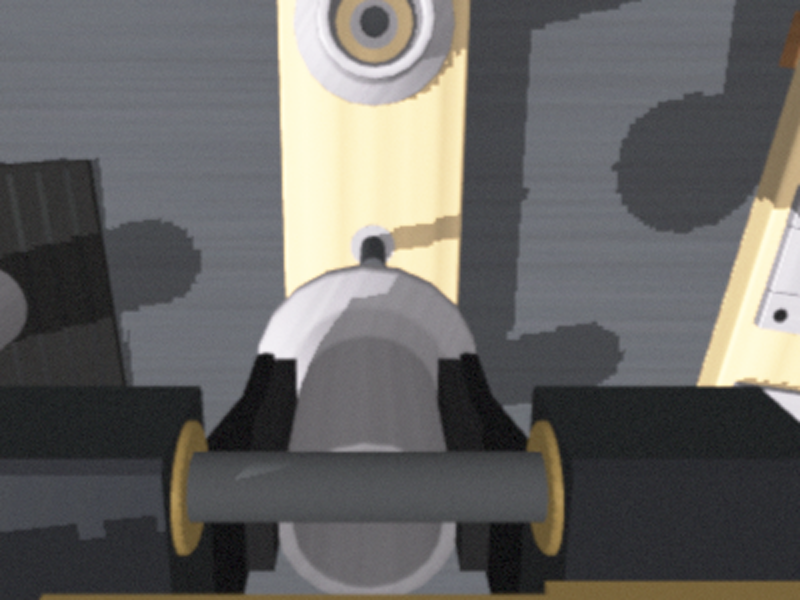

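Pin base at (326,222) in the full picture, directly ahead beneath the bell; a correction of only 1–2 mm is needed.

>>> play_rows(
  motion=[
    [0.008,-0.005,0.1,0,0,0,15],
    [0.008,-0.005,0.25,0,0,0,15],
    [0.008,-0.005,0.4,0,0,0,15],
    [0.008,-0.005,0.48,0,0,0,15],
    [0.008,-0.005,0.53,0,0,0,15],
  ],
)

```text
time: 21.88
ee_pos: [0.576, 0.0908, 0.0635]
eef_rot: [1.0, -0.002, -0.0, 0.0]
ft_force: [1.0, 0.2, -1.4]
width: 0.0324
```

>>> play_rows(
  motion=[
    [0,0,0.003,0,0,0,15],
    [0,0,0.006,0,0,0,15],
    [0,0,0.01,0,0,0,15],
    [0,0,0.01,0,0,0,15],
  ],
)

```text
time: 22.38
ee_pos: [0.5765, 0.0914, 0.0629]
eef_rot: [1.0, -0.001, 0.0, 0.0]
ft_force: [0.4, -0.2, -3.0]
width: 0.0325
```

>>> play_rows(
  motion=[
    [0,0,0.004,0,0,0,15],
    [0,0,0.008,0,0,0,15],
    [0,0,0.012,0,0,0,15],
    [0,0,0.012,0,0,0,15],
  ],
)

```text
time: 22.88
ee_pos: [0.5764, 0.0914, 0.0607]
eef_rot: [1.0, -0.001, 0.0, 0.0]
ft_force: [-3.2, -0.2, 4.8]
width: 0.0324
```

>>> play_rows(
  motion=[
    [0,0,0,0,0,0,50],
    [0,0,0,0,0,0,70],
    [0,0,0,0,0,0,90],
    [0,0,0,0,0,0,100],
    [0,0,0,0,0,0,100],
  ],
)

```text
time: 23.5
ee_pos: [0.5763, 0.0914, 0.0601]
eef_rot: [1.0, -0.001, 0.0, 0.0]
ft_force: [-0.0, 1.0, -0.5]
width: 0.074
```

>>> play_rows(
  motion=[
    [0,0,-0.1,0,0,0,100],
    [0,0,-0.3,0,0,0,100],
    [0,0,-0.6,0,0,0,100],
    [0,0,-0.8,0,0,0,100],
    [0,0,-0.8,0,0,0,100],
  ],
)

```text
time: 24.12
ee_pos: [0.578, 0.0921, 0.2253]
eef_rot: [1.0, -0.001, 0.004, -0.0]
ft_force: [-0.8, -0.6, -1.1]
width: 0.0872
```

>>> play_rows(
  motion=[
    [-0.168,-0.87,0,0,0,0,100],
    [-0.168,-0.87,0,0,0,0,100],
    [-0.168,-0.87,0,0,0,0,100],
    [-0.168,-0.87,0,0,0,0,100],
    [-0.168,-0.87,0,0,0,0,100],
  ],
)

```text
time: 24.75
ee_pos: [0.5432, 0.2648, 0.2199]
eef_rot: [1.0, -0.001, -0.0, 0.0]
ft_force: [0.1, -0.1, -0.7]
width: 0.0873
```

Run:
```python
from h import *
c=eyes.camera("wrist");c=eyes.camera("wrist"); s=r.read_state(); print(s["time"],s["ee_pos"],np.degrees(yaw_now(s)),s["joint_positions"],s["width"])
save(c,"w6")
for d in eyes.landmark_of(c,"plain_center")[:2]: print(round(d["p"],2),d["xy"],atz(c,d["xy"],.042))
for d in eyes.landmark_of(c,"flared_center")[:2]: print(round(d["p"],2),d["xy"],atz(c,d["xy"],.066))
print(plan((.5428,.2655,.037),0))
```

```text
24.85 [0.54373784 0.26371498 0.21997573] -0.2726704500444287 [-0.04780881  0.34959756 -0.60799282  1.49650337  0.20224321  1.35920817
 -2.24558855] 0.08719973421878542
0.63 [321.5, 214.3] [0.54320704 0.26491858 0.042     ]
0.61 [530.2, 188.0] [0.5707137 0.0905589 0.066    ]
(array([-0.005, -0.008,  0.915]), array([ 0.   , -0.   , -0.003]))
```

View pics/w6.png

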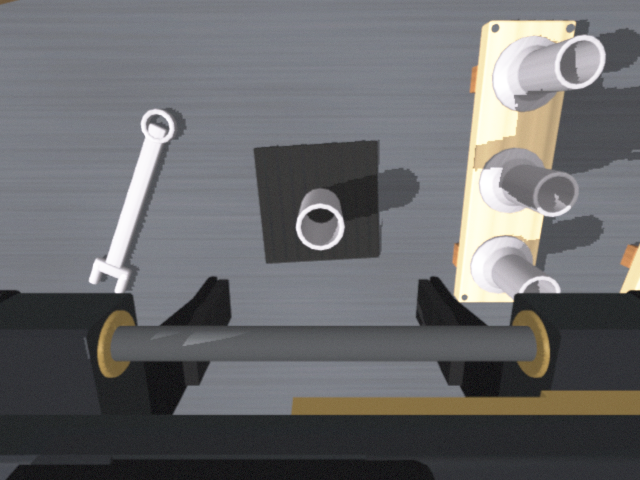

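The flared stray is seated (its bell is level with its neighbours, at (513,180)), and the plain stray stands upright on the mat with its ring at (320,226).

>>> play_rows(
  motion=[
    [-0.003,-0.005,0.1,0,0,0,100],
    [-0.003,-0.005,0.4,0,0,0,100],
    [-0.003,-0.005,0.7,0,0,0,100],
    [-0.003,-0.005,0.88,0,0,0,100],
    [-0.003,-0.005,0.91,0,0,0,100],
  ],
)

```text
time: 25.58
ee_pos: [0.5414, 0.2648, 0.0358]
eef_rot: [1.0, -0.002, -0.002, 0.001]
ft_force: [0.1, -0.3, 0.8]
width: 0.0873
```

>>> play_rows(
  motion=[
    [0,0,0,0,0,0,60],
    [0,0,0,0,0,0,50],
    [0,0,0,0,0,0,40],
    [0,0,0,0,0,0,30],
    [0,0,0,0,0,0,20],
  ],
)

```text
time: 26.2
ee_pos: [0.5427, 0.2665, 0.0384]
eef_rot: [1.0, -0.001, 0.0, -0.0]
ft_force: [-0.1, 0.9, -0.5]
width: 0.0449
```

>>> play_rows(
  motion=[
    [0,0,0,0,0,0,20],
    [0,0,0,0,0,0,20],
    [0,0,0,0,0,0,20],
  ],
)

```text
time: 26.58
ee_pos: [0.5426, 0.2665, 0.0382]
eef_rot: [1.0, -0.001, 0.0, 0.0]
ft_force: [-0.3, 0.3, 2.5]
width: 0.0388
```

>>> play_rows(
  motion=[
    [0,0,-0.15,0,0,0,20],
    [0,0,-0.35,0,0,0,20],
    [0,0,-0.6,0,0,0,20],
    [0,0,-0.675,0,0,0,20],
    [0,0,-0.675,0,0,0,20],
  ],
)

```text
time: 27.2
ee_pos: [0.5426, 0.2664, 0.1729]
eef_rot: [1.0, -0.001, 0.0, 0.0]
ft_force: [0.4, -0.0, -3.1]
width: 0.0389
```

>>> play_rows(
  motion=[
    [-0.04,0.2,0,0,0,0,20],
    [-0.08,0.44,0,0,0,0,20],
    [-0.13,0.68,0,0,0,0,20],
    [-0.167,0.88,0,0,0,0,20],
  ],
)

```text
time: 27.7
ee_pos: [0.507, 0.0879, 0.1705]
eef_rot: [1.0, -0.002, -0.002, 0.0]
ft_force: [1.1, -0.1, -3.1]
width: 0.0389
```

>>> play_rows(
  motion=[
    [-0.04,0.2,0,0,0,0,20],
    [-0.08,0.44,0,0,0,0,20],
    [-0.13,0.68,0,0,0,0,20],
    [-0.167,0.88,0,0,0,0,20],
  ],
)

```text
time: 28.2
ee_pos: [0.4729, -0.0874, 0.1707]
eef_rot: [1.0, -0.002, -0.002, -0.0]
ft_force: [0.4, -0.1, -3.1]
width: 0.0392
```

>>> play_rows(
  motion=[
    [-0.04,0.2,0,0,0,0.03,20],
    [-0.08,0.44,0,0,0,0.06,20],
    [-0.13,0.68,0,0,0,0.09,20],
    [-0.167,0.88,0,0,0,0.09,20],
    [-0.167,0.88,0,0,0,0.09,20],
  ],
)

```text
time: 28.82
ee_pos: [0.4383, -0.2643, 0.1704]
eef_rot: [0.997, -0.075, -0.002, -0.0]
ft_force: [0.9, 0.6, -3.7]
width: 0.0389
```

Run:
```python
from h import *
c=eyes.camera("wrist");c=eyes.camera("wrist"); s=r.read_state(); print(s["time"],s["ee_pos"],np.degrees(yaw_now(s)),s["width"],s["ft_force"])
save(c,"w7",(140,100,540,400),2)
for d in eyes.landmark_of(c,"plain_pin")[:2]: print(round(d["p"],2),d["xy"],atz(c,d["xy"],.03))
print(plan((.4425,-.2615,.0642),np.radians(-8.2),s),"exp",proj(c,(.4425,-.2615,.03)))
```

```text
28.925 [ 0.4400896  -0.26066956  0.17107326] -8.274581858695345 0.039222609405900735 [ 0.17634738  1.23891127 -3.19741567]
0.83 [329.9, 226.1] [ 0.43655133 -0.26715656  0.03      ]
(array([0.014, 0.003, 0.534]), array([-0.001,  0.002, -0.001])) exp [322.03852098 220.1331467 ]
```

View pics/w7.png

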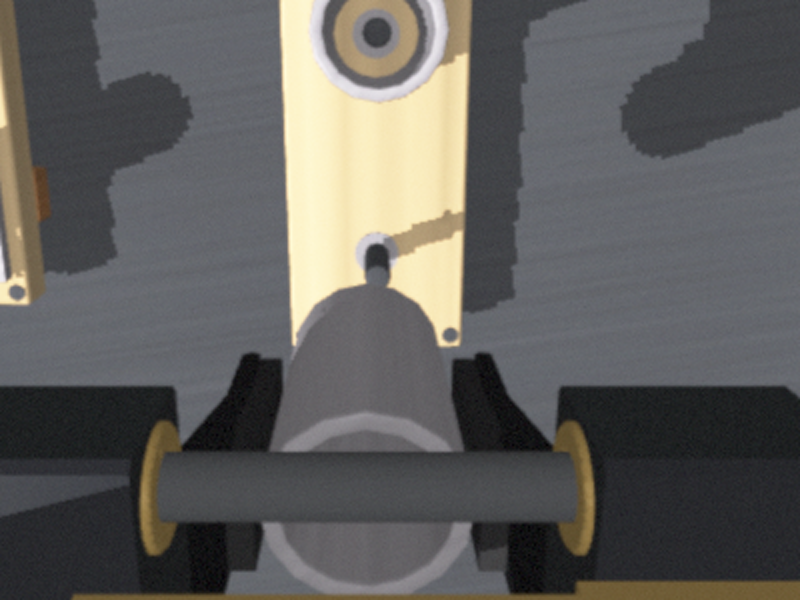

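The pin base shows at (328,225), a few mm right of where I expected it. I'll re-measure, since the arm was perhaps still settling.

Run:
```python
from h import *
for i in range(3):
    c=eyes.camera("wrist"); s=r.read_state()
    d=eyes.landmark_of(c,"plain_pin")[0]; p=atz(c,d["xy"],.03); print(s["ee_pos"],abs(s["joint_vel"]).max(),d["xy"],p)
save(c,"w8",(240,160,400,280),4)
print(plan((p[0],p[1],.0642),np.radians(-8.2),s))
```

```text
[ 0.44089919 -0.25985516  0.17195855] 0.008742231673295233 [331.1, 227.1] [ 0.4367943  -0.26606503  0.03      ]Traceback (most recent call last):
  File "<stdin>", line 4, in <module>
IndexError: list index out of range
```

Run:
```python
from h import *
c=eyes.camera("wrist"); s=r.read_state(); print(s["ee_pos"])
save(c,"w8",(240,160,400,280),5)
print(plan((.4425,-.2615,.0642),np.radians(-8.2),s))
for q in((328,226),(329,226),(330,226),(329,224)): print(q,atz(c,q,.03))
```

```text
[ 0.44124301 -0.26051129  0.17300186]
(array([0.007, 0.004, 0.544]), array([-0.,  0.,  0.]))
(328, 226) [ 0.43865737 -0.26410075  0.03      ]
(329, 226) [ 0.4385404  -0.26492099  0.03      ]
(330, 226) [ 0.43842342 -0.26574124  0.03      ]
(329, 224) [ 0.44023687 -0.26515548  0.03      ]
```

View pics/w8.png

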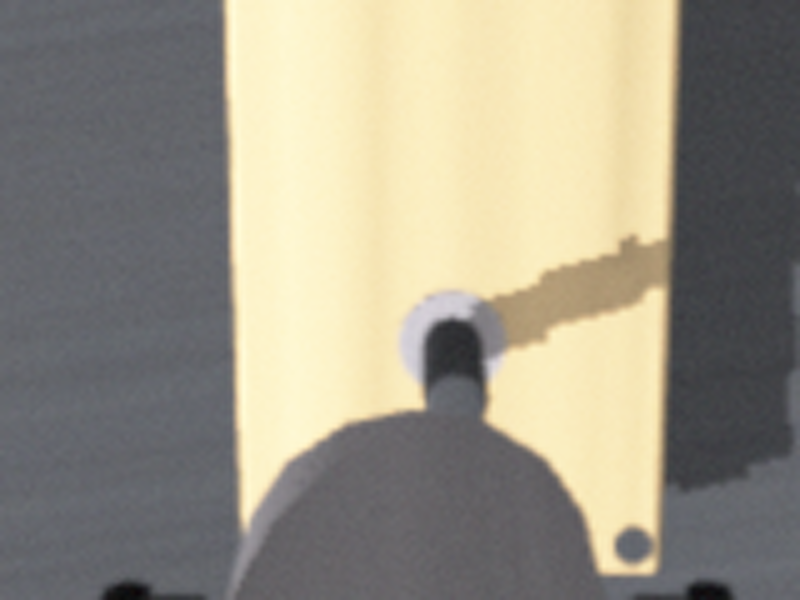

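Settled view: the pin collar is at (330.6,228.4) → about (0.437,-0.266). The tube needs to go about 3 mm back and 5 mm in tool +y.

>>> play_rows(
  motion=[
    [-0.016,0.027,0,0,0,0,20],
    [-0.016,0.027,0.2,0,0,0,20],
    [-0.016,0.027,0.35,0,0,0,20],
    [-0.016,0.027,0.45,0,0,0,20],
    [-0.016,0.027,0.52,0,0,0,20],
  ],
)

```text
time: 29.85
ee_pos: [0.4366, -0.2664, 0.0683]
eef_rot: [0.997, -0.072, -0.0, -0.0]
ft_force: [-0.4, 0.1, -3.3]
width: 0.0394
```

>>> play_rows(
  motion=[
    [0,0,0.004,0,0,0,20],
    [0,0,0.01,0,0,0,20],
    [0,0,0.015,0,0,0,20],
    [0,0,0.015,0,0,0,20],
  ],
)

```text
time: 30.35
ee_pos: [0.4373, -0.2663, 0.0666]
eef_rot: [0.997, -0.072, 0.0, 0.0]
ft_force: [1.5, -0.5, -4.0]
width: 0.0389
```

>>> play_rows(
  motion=[
    [0,0,0.004,0,0,0,20],
    [0,0,0.008,0,0,0,20],
    [0,0,0.012,0,0,0,20],
    [0,0,0.015,0,0,0,20],
    [0,0,0.015,0,0,0,20],
  ],
)

```text
time: 30.98
ee_pos: [0.4372, -0.2662, 0.0641]
eef_rot: [0.997, -0.072, 0.0, 0.0]
ft_force: [-4.7, 2.5, 8.9]
width: 0.0389
```

Contact at the expected height. Release, rise, and back off for a top view check.

>>> play_rows(
  motion=[
    [0,0,0,0,0,0,50],
    [0,0,0,0,0,0,70],
    [0,0,0,0,0,0,90],
    [0,0,0,0,0,0,100],
    [0,0,0,0,0,0,100],
  ],
)

```text
time: 31.6
ee_pos: [0.4371, -0.2662, 0.0631]
eef_rot: [0.997, -0.072, 0.0, 0.0]
ft_force: [0.2, 0.5, -0.3]
width: 0.0758
```

>>> play_rows(
  motion=[
    [0,0,-0.1,0,0,0,100],
    [0,0,-0.3,0,0,0,100],
    [0,0,-0.6,0,0,0,100],
    [0,0,-0.85,0,0,0,100],
    [0,0,-0.85,0,0,0,100],
  ],
)

```text
time: 32.22
ee_pos: [0.4389, -0.267, 0.2373]
eef_rot: [0.997, -0.072, 0.003, 0.002]
ft_force: [-0.3, -0.7, -0.6]
width: 0.0866
```

>>> play_rows(
  motion=[
    [-0.3,0.8,0,0,0,0,100],
    [-0.3,0.8,0,0,0,0,100],
    [-0.3,0.8,0,0,0,0,100],
    [-0.3,0.8,0,0,0,0,100],
    [-0.3,0.8,0,0,0,0,100],
  ],
)

```text
time: 32.85
ee_pos: [0.3551, -0.415, 0.2322]
eef_rot: [0.997, -0.072, -0.0, -0.001]
ft_force: [0.5, 0.1, -0.0]
width: 0.0869
```

Run:
```python
from h import *
for n in("top","scene"):
    c=eyes.camera(n); save(c,n+"2",(250,190,460,350) if n=="top" else (200,90,440,310),3)
    for k,z in dict(plain_center=.068,flared_center=.066,flanged_center=.06).items():
        for d in eyes.landmark_of(c,k)[:6]: print(n,k,round(d["p"],2),np.round(d["xy"],0),np.round(atz(c,d["xy"],z),3))
s=r.read_state(); print(s["time"],s["ee_pos"],s["ft_force"])
```

```text
top plain_center 0.83 [403. 208.] [ 0.705 -0.216  0.068]
top plain_center 0.74 [364. 167.] [ 0.818 -0.13   0.068]
top plain_center 0.64 [402. 174.] [ 0.796 -0.223  0.068]
top plain_center 0.6 [435. 317.] [ 0.439 -0.263  0.068]
top plain_center 0.57 [367. 196.] [ 0.741 -0.13   0.068]
top plain_center 0.42 [280. 272.] [0.567 0.093 0.068]
top flared_center 0.96 [280. 275.] [0.559 0.093 0.066]
top flared_center 0.43 [431. 319.] [ 0.435 -0.254  0.066]
top flanged_center 0.64 [367. 233.] [ 0.651 -0.124  0.06 ]
scene plain_center 0.86 [228. 257.] [ 0.832 -0.105  0.068]
scene plain_center 0.69 [251. 244.] [ 0.765 -0.108  0.068]
scene plain_center 0.6 [322. 160.] [ 0.436 -0.263  0.068]
scene flared_center 0.74 [362. 263.] [0.585 0.097 0.066]
scene flanged_center 0.66 [291. 226.] [ 0.648 -0.107  0.06 ]
33.25 [ 0.35508859 -0.41559665  0.23324949] [0.35707192 0.32662361 0.67889131]
```

View pics/top2.png

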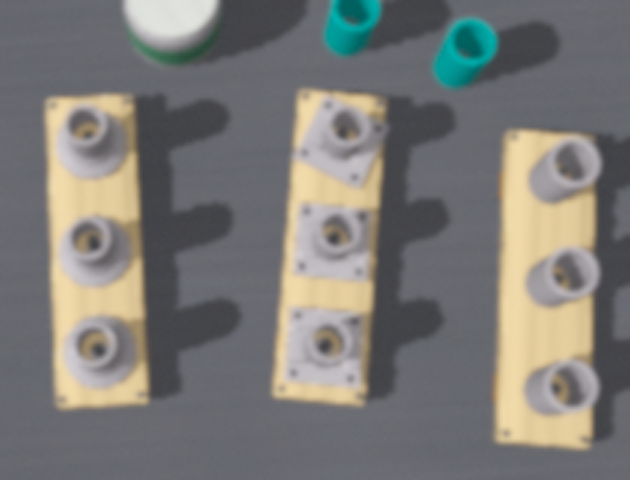

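View pics/scene2.png

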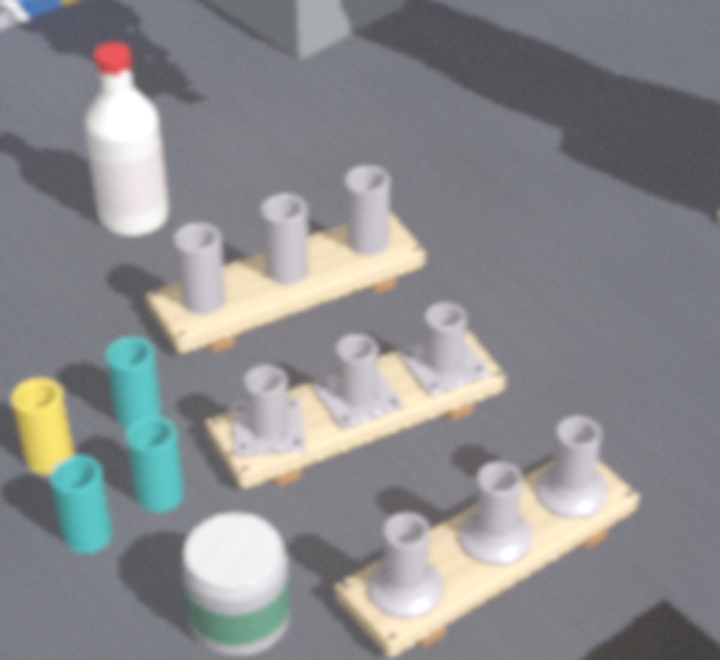

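All three boards now hold a single kind each, with every tube upright and flat, and the tin and bottle still in place.

```bash
python3 -c "
from bench import job
job.close_job()"
```

```text
the job is handed in; nothing more can be done
```

All three strays are now on the right boards, and the job is handed in at about 33 s of the 96 s allowed. `close_job` gives no verdict, so the result rests on my own checks.

- **Moves:** I stood the plain tube on the mat first. Then the flanged tube went to the flanged board, the flared tube to the flared board, and the plain tube from the mat to the plain board. I lowered each until the wrist force showed contact at the height its board should give, then let go.
- **Last checks:** the final top and scene pictures show one kind of tube on each board, all upright and flat, with the gripper clear. The bottle and tin are where they started. I last saw the spanner undisturbed in the wrist picture before the final carry.
- **Disagreements:** my first estimate of the plain pin was about 6 mm off, so I measured it again with the arm at rest before lowering. The networks' final positions for the placed tubes are within about 2–16 mm of the pins I measured. The worst is the top camera's point for the flared tube, 16 mm out. I put that down to network error, because its bell sits level with its neighbours and the tube was released within about 2 mm of the pin.

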